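# Slide the aperture board out over the light sensor and hold it

## Robot

A 6-joint arm with a two-finger parallel gripper is mounted at the origin on the work surface; the furniture and walls round the work are solid. World frame = base frame: x ahead of the robot, y to its left, z up, the work surface at z = 0. Lengths are in mm, angles in rad, forces in N, time in s.
With the tool pointing down it reaches from about 275 to 750 mm from the base axis. Payload 10.2 kg.
Tool frame: the origin (TCP) lies at the very end of the fingers, on their centre line; the grasp point (between the pads) lies 19 mm behind it; z points along the fingers, y is the line along which they close (so a half turn about z gives the same grasp; the last joint's range is limited). The gripper opens to 85 mm and grips with 20 to 120 N. Pads are 22 mm wide; open, the fingers measure 114 mm over their backs; the gripper's body (76 mm by 85 mm) begins 54 mm behind the grasp point. The pads swing forward as they close: fully open they stand 13 mm farther back than shut.
Start: joints at [0.998, 0.313, 1.498, -0, 1.331, -0.223], TCP at [179.936, 493.208, 231.294] pointing down, gripper open.
Joint ranges: [-2.94, 2.94], [-0.97, 2.17], [0.19, 2.56], [-1.23, 4.37], [0.02, 3.11], [-2.88, 2.88]. Speed limits (rad/s): [2.39, 2.39, 3.01, 3.14, 3.14, 3.14].

## Interface

Orientations are given as a unit quaternion [w, x, y, z].
In Python, from rig import ctrl, optics gives the robot as it stands. The module is installed in compiled form; this text tells all that it offers.
- The arm moves only by the shell command python3 -m handwheel 'ROWS' [FORCE]. ROWS is JSON, a list that holds one entry, the list of rows, each a list of 5 numbers: the gripper command: -1 is fully open, 1 is shut, values between are in proportion, then the shift along the world's x, y, z in units of 50 mm (1.0 is 50 mm), then the turn about the world's z in units of 8 degrees (1.0 is 8 degrees). In form: [[[gripper, tx, ty, tz, twist], ...]]. A call has 1 to 10 rows; each row shifts and turns the commanded pose from where the row before left it; what a row does not reach is not made up. A row lasts 1/10 s, in which the tool goes at most 50 mm and 8.59 degrees, less where a joint would pass 70% of its speed; a pose out of reach is approached as far as the arm can. A call is refused whole if a number of a shift passes 1 or a number of a turn 1, either way. A call with a gripper value outside its range is refused whole. The fingers move at their own pace and stop on an object; FORCE is the grip in N (left out, the last holds). Time passes only in rows, so rows that do not move let the fingers close. It gives the time, the measured TCP pose, the force, the opening and the grip force at its end, in the units of the state.
- ctrl.sense(): the state, without advancing time (a new reading comes with each control period).
- optics.capture(name): name is "scene" or "top" or "wrist"; returns a dict with "img" (420x560x3 uint8, blue, green, red), "K" (3x3 intrinsics, pixels), "R" (3x3) and "t" (3): a world point X has camera coordinates R X + t. Camera axes: x right, y down, z forward; pixel columns grow to the right and rows downward; lengths in mm; the calibration is good to about 2 mm. The wrist camera is an equidistant fisheye: a pixel r from the principal point sees the ray r / f radians off the axis. A picture is of the moment at which its call begins. There is no depth.
- ctrl.finish_job(): hands the job in; it is judged then, once.
The state is a dict: "time_s": time; "joints": joint angles; "dq": joint speeds; "tau": joint torques, N m; "eef_pos": TCP position; "ee_rot": TCP orientation; "force": force on the tool from outside, world axes, zero at the start; "wrist_torque": the same for the moment, N m; "grip_width": opening from 0.0 (shut) to 1.0 (fully open); "grip_force": force on a finger pad.
Only numpy, scipy, OpenCV 4.12 (cv2) and the standard library are available. Lean on these libraries where they do the work, as an engineer would, in place of code of your own. Each camera call takes 0.05 s, during which the arm holds its last target. There are 200 camera calls.

## Task

Lift the dust cap up and off the light sensor and stand it on the desk, knob up, without dropping it. Then slide the aperture board outward along its guide stand (the upright post is its handle) until its round opening is centred over the sensor's top, never letting it tip. Finish while still holding the board level on the stand (so far out it would tip if you let go), with the sensor and the other things on the desk left where they were.

Things in the scene. Friction and masses are not known exactly. Their poses are not given: they have to be found in the camera images.
- guide_stand: Fixed aluminium stand: deck 170 x 80 mm on two uprights, deck top 122 mm above the desk. Origin on the desk under the deck's centre line; the deck reaches from x = -58 mm (front edge) to x = +112 mm. The board slides out towards its own -x. Along both sides of the deck run guides 5 mm high, 63 mm apart. The desk beside it is free for the cap's centre at y = +105 to +125 mm, x = -90 to +5 mm.
- aperture_board: Loose aluminium plate 180 (x) x 60 x 6 mm, 0.35 to 0.55 kg, lying on the deck between the guides, its axes along the stand's. Origin: centre of its underside. Outer end at its own -x with a steel ring 55 mm across and 13 mm high round the opening; grip post near the inner end. It slides by plain friction; centre of mass 35 mm from the origin towards -x, so far out it tips unless the inner end is held.
- aperture (a point): Centre of the board's round through opening (26 mm across), at the plate's underside, 30 mm from the outer end.
- board_grip (a point): Where to grip the board's upright round steel post: on its axis, 23 mm above the plate. The post's head is 17 mm across from 13 to 35 mm above the plate, 132 mm inward of the opening; free on all sides.
- light_sensor: Loose white sensor 108 mm high, 0.28 kg: flat-topped round barrel 49 mm across on a round foot 103 mm across, standing on the desk before the stand's front edge, in line with the board. Origin on the desk 4.5 mm from the barrel's axis. The board passes 14 mm above the bare sensor; the capped one blocks it.
- sensor_top (a point): Centre of the sensor's flat top, on the barrel's axis, 108 mm above the desk. The opening must come over this point.
- dust_cap: Black plastic cap, about 0.1 kg, slipped loosely (2 mm play) 30 mm down over the sensor's barrel: skirt 59 mm across and 34 mm high, open below, with a round knob on top. Origin: centre of the open rim; z up. It rests on the sensor's top, its rim 78 mm above the desk; lift it straight up at least 35 mm to clear. Stands on its rim on the desk.
- cap_grip (a point): Where to grip the cap's knob: on its axis, 57 mm above the rim. The knob's head is 17 mm across, from 13 to 35 mm above the skirt's flat top.
- fork_clamp: Bystander: black table clamp 62 x 26 x 13 mm lying under the deck.
- tape_roll_small: Bystander: little white roll 26 mm across, 16 mm high, on the desk beside the stand near x = +50, y = +58 mm of the stand.
- objective_case: Bystander: black canister with white lid, 47 mm across, 60 mm high, at the back of the desk.
- oil_bottle: Bystander: small dropper bottle 30 mm across, 67 mm high, at the back of the desk.
- slide_box: Bystander: flat blue box 102 x 176 x 38 mm, right of the sensor.

How it is judged:
By the outcome, as a careful person would: the job done as asked, in the order asked, and still so for the second after the job is handed in, while the arm keeps its last pose, push and grip.
It also fails if it takes over 45 s, if anything falls off the work surface, if the arm or the gripper's body presses on something with over 40 N, if the wrist force passes 120 N, or if a joint passes its speed limit or range.

## Working session

There is one attempt and no reset: what is moved stays moved. The work goes in short steps, Python scripts to look and compute and a shell command to move; the robot and the scene stay as the last step left them, time stands still between calls to the robot, and variables do not carry over. Pictures are saved under pics/ and viewed, at most 10 in all, crops included, and the job is handed in when it is done.

```bash
mkdir -p pics; python3 - <<'E'
from rig import ctrl, optics
import cv2,pickle,numpy as np
s=ctrl.sense();print(s)
d={}
for n in("scene","top","wrist"):
    c=optics.capture(n);d[n]=c;cv2.imwrite(f"pics/{n}0.png",c["img"]);print(n,np.round(c["K"],1).tolist(),np.round(c["R"],3).tolist(),np.round(c["t"],1).tolist(), np.round(-c["R"].T@c["t"]))
pickle.dump(d,open("cap0.pkl","wb"))
E
```

```text
{'time_s': 0.0, 'joints': array([ 9.97612497e-01,  3.13458906e-01,  1.49843495e+00,  1.72216184e-05,
        1.33100614e+00, -2.23431138e-01]), 'dq': array([ 0.00036576,  0.00117844,  0.00011589, -0.00041016,  0.00034774,
        0.0002564 ]), 'tau': array([ 4.25848948e-04, -4.12267292e+01, -2.59739506e+01, -1.88817007e-04,
        4.20988115e-03,  5.07096820e-05]), 'eef_pos': array([179.77940669, 492.98591696, 230.73132473]), 'ee_rot': array([-2.61240551e-04,  1.73988353e-01,  9.84747493e-01, -5.99257199e-04]), 'force': array([-0.85357742, -0.49874327, -0.09645482]), 'wrist_torque': array([0.00862742, 0.00437981, 0.00540939]), 'grip_force': 0.0, 'grip_width': 1.0029540276013391}
scene [[467.9, 0.0, 279.2], [0.0, 467.9, 210.7], [0.0, 0.0, 1.0]] [[0.613, -0.79, 0.001], [-0.367, -0.285, -0.885], [0.7, 0.542, -0.465]] [-90.4, 323.2, 462.9] [-150. -230.  501.]
top [[477.0, 0.0, 278.8], [0.0, 477.0, 209.1], [0.0, 0.0, 1.0]] [[0.008, -1.0, 0.006], [-0.985, -0.009, -0.171], [0.171, -0.005, -0.985]] [190.2, 472.2, 949.7] [ 301.  199. 1015.]
wrist [[325.2, 0.0, 271.7], [0.0, 325.2, 210.0], [0.0, 0.0, 1.0]] [[0.344, 0.939, -0.001], [0.893, -0.326, 0.31], [0.291, -0.108, -0.951]] [-523.6, -40.5, 380.2] [106. 519. 373.]
```

View pics/scene0.png

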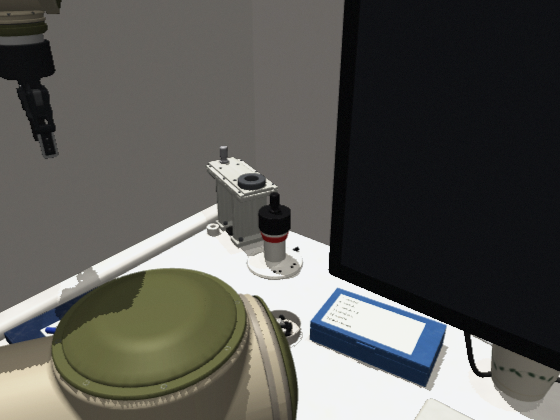

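View pics/top0.png

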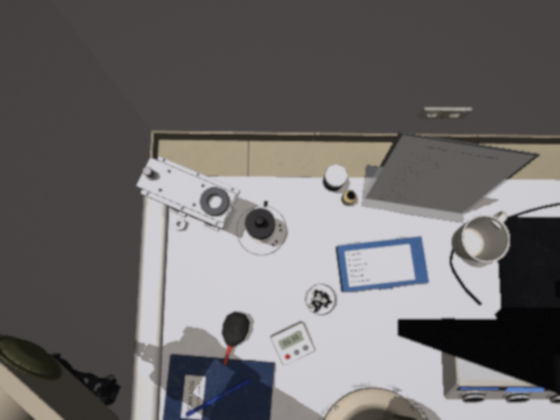

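The scene view shows the stand with its board (ring at 252,181, post at 223,152) and the capped sensor (knob at 275,200). In the top view the post is near (150,172), the ring near (214,202), the cap near (262,224) and the tape roll near (181,224).

```bash
cat > h.py <<'E'
import numpy as np,cv2
def ray(c,u,v,fish=False):
    K=c["K"];R=c["R"];C=-R.T@c["t"]
    x=np.array([(u-K[0,2])/K[0,0],(v-K[1,2])/K[1,1]])
    if fish:
        r=np.linalg.norm(x);d=np.r_[x/r*np.sin(r),np.cos(r)] if r>0 else np.array([0,0,1.])
    else: d=np.r_[x,1]
    d=R.T@d;return C,d/np.linalg.norm(d)
def onz(c,u,v,z,fish=False):
    C,d=ray(c,u,v,fish);return C+d*(z-C[2])/d[2]
def proj(c,X):
    p=c["K"]@(c["R"]@np.asarray(X,float)+c["t"]);return p[:2]/p[2]
def meet(r1,r2):
    (a,d),(b,e)=r1,r2
    A=np.c_[d,-e];s=np.linalg.lstsq(A,b-a,rcond=None)[0];p,q=a+s[0]*d,b+s[1]*e
    return (p+q)/2,np.linalg.norm(p-q)
E
python3 - <<'E'
import pickle,cv2,numpy as np
from h import *
d=pickle.load(open("cap0.pkl","rb"))
a=cv2.resize(d["top"]["img"][145:270,125:300],None,fx=4.5,fy=4.5,interpolation=cv2.INTER_CUBIC)
cv2.imwrite("pics/topc.png",a)
b=cv2.resize(d["scene"]["img"][135:285,195:315],None,fx=4,fy=4,interpolation=cv2.INTER_CUBIC)
cv2.imwrite("pics/scc.png",b)
E
```

```text
(no output)
```

View pics/topc.png

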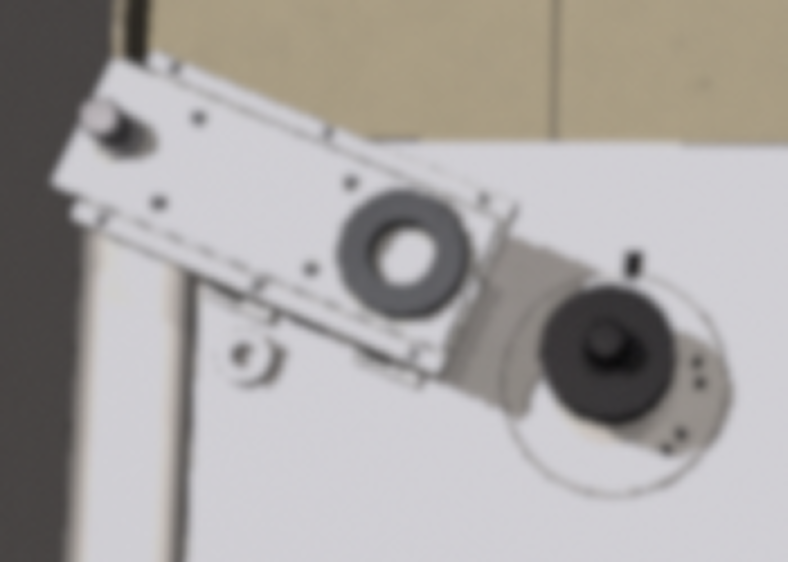

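View pics/scc.png

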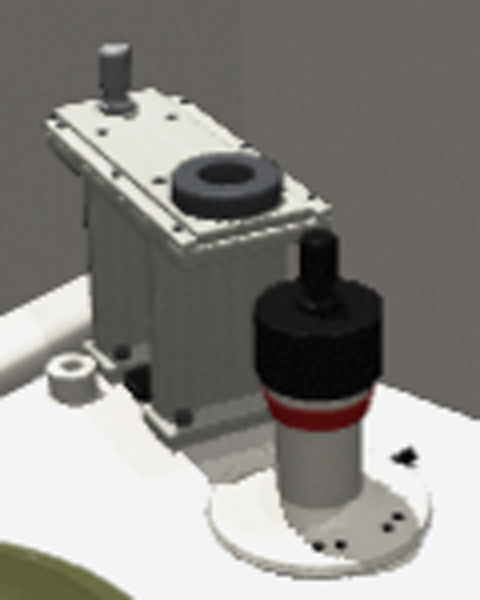

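The top crop shows the post head at about (98,117), the ring at (405,254), the cap disc at (608,355) and its knob at (605,342). The scene crop shows the knob, the skirt and the post head clearly.

```bash
python3 - <<'E'
import pickle,cv2,numpy as np
from h import *
d=pickle.load(open("cap0.pkl","rb"));T=d["top"];S=d["scene"]
g=T["img"].max(2)
def blob(lo,hi,box,z):
    x0,y0,x1,y1=box;m=((g>=lo)&(g<hi)).astype(np.uint8)
    mm=np.zeros_like(m);mm[y0:y1,x0:x1]=m[y0:y1,x0:x1]
    c=max(cv2.findContours(mm,0,1)[0],key=cv2.contourArea)
    (u,v),ax,an=cv2.fitEllipse(c);P=onz(T,u,v,z);print("blob",u,v,ax,P,"dia",np.array(ax)*(P[2]-1015)/-477*1.0);return P
cap=blob(0,75,(240,200,280,245),112)
ring=blob(0,140,(197,182,233,220),138)
tp=lambda x,y:(125+(x+.5)/4.5-.5,145+(y+.5)/4.5-.5)
sp=lambda x,y:(195+(x+.5)/4-.5,135+(y+.5)/4-.5)
hole=onz(T,*tp(408,254),141);post=onz(T,*tp(98,115),163);knob=onz(T,*tp(605,341),147)
tape=onz(T,*tp(247,357),16)
print("hole",hole,"post",post,np.linalg.norm((hole-post)[:2]),"knob",knob,"tape",tape)
print("tri knob",meet(ray(T,*tp(605,341)),ray(S,*sp(320,236))))
print("tri post",meet(ray(T,*tp(98,117)),ray(S,*sp(115,48))))
print("tri ring",meet(ray(T,*tp(405,254)),ray(S,*sp(228,172))))
e=post-ring;print("axis deg",np.degrees(np.arctan2(e[1],e[0])))
# sensor foot (z~?)
print("foot",onz(T,*tp(618,383),5))
# plate edges: long side lines
for a,b in [((150,58),(515,210)),((75,215),(435,377)),((52,182),(430,340))]:
    P,Q=onz(T,*tp(*a),127),onz(T,*tp(*b),127);e=P-Q;print("edge",np.degrees(np.arctan2(e[1],e[0])),P,Q)
E
```

```text
blob 259.8926086425781 223.6525115966797 (27.15915870666504, 29.60916519165039) [429.42428783 230.61004749 112.        ] dia [51.41450799 56.05257058]
blob 216.24729919433594 202.72610473632812 (27.14272689819336, 36.120914459228516) [464.45040273 311.86412561 138.        ] dia [49.90392346 66.41098948]
hole [467.0411046  313.38234211 141.        ] post [519.34745248 438.66592254 163.        ] 135.76424254765055 knob [430.4985995  231.02870125 147.        ] tape [440.84069731 403.63825434  16.        ]
tri knob (array([431.04040282, 230.67154725, 145.70622484]), np.float64(1.0659010152018884))
tri post (array([519.46508897, 438.62254683, 161.17536074]), np.float64(1.4148396427526198))
tri ring (array([467.01870958, 314.51913612, 141.34227941]), np.float64(0.1613778769474688))
axis deg 66.59048139918492
foot [431.59246403 229.74335132   5.        ]
edge 67.61980982549697 [553.84969116 428.00126922 127.        ] [489.05283684 270.63791017 127.        ]
edge 66.31331911638648 [485.07226472 456.03411158 127.        ] [417.64804696 302.34039202 127.        ]
edge 67.79184322891156 [499.21750043 466.56151404 127.        ] [433.21015545 304.88125158 127.        ]
```

```bash
python3 -m handwheel '[[[-0.2,0.63,-0.65,0,-1],[-0.2,0.63,-0.65,0,-1],[-0.2,0.63,-0.65,0,-1],[-0.2,0.63,-0.65,0,-1],[-0.2,0.63,-0.65,0,-1],[-0.2,0.63,-0.65,0,-1],[-0.2,0.63,-0.65,0,-1],[-0.2,0.63,-0.65,0,-1],[-0.2,0,0,0,0],[-0.2,0,0,0,0]]]' 40
python3 - <<'E'
from rig import ctrl, optics
import cv2,pickle
print(ctrl.sense())
c=optics.capture("wrist");cv2.imwrite("pics/w1.png",c["img"]);pickle.dump(c,open("w1.pkl","wb"))
E
```

```text
time_s: 1.15
eef_pos: [432.1, 232.7, 231.0]
ee_rot: [-0.0, 0.67, 0.743, -0.0]
force: [-0.3, 0.5, -0.1]
grip_width: 0.595
grip_force: 0.0
{'time_s': 1.15, 'joints': array([2.54659626e-01, 2.38107627e-01, 1.59719559e+00, 2.52131533e-04,
       1.30715512e+00, 1.51528284e-01]), 'dq': array([ 0.04310813, -0.01339952,  0.01004164,  0.00280112,  0.00248979,
       -0.0030044 ]), 'tau': array([ -2.02950127, -36.75902009, -26.14526331,  -0.09722009,
        -0.04971585,   0.05708822]), 'eef_pos': array([432.08933745, 232.71773082, 230.95361146]), 'ee_rot': array([-3.39680600e-04,  6.69744973e-01,  7.42591051e-01, -2.94581034e-04]), 'force': array([-0.29140841,  0.5293661 , -0.07905686]), 'wrist_torque': array([-0.02623734, -0.01489129, -0.01573695]), 'grip_force': 0.0, 'grip_width': 0.5951942199355941}
```

View pics/w1.png

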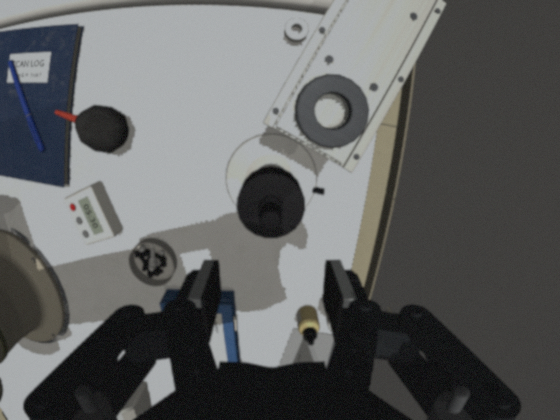

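The wrist view shows the cap disc centred near (271,201), the knob top near (270,211) and the ring opening near (331,109).

```bash
python3 - <<'E'
import pickle;from h import *
c=pickle.load(open("w1.pkl","rb"))
for n,u,v,z in [("skirt",271,201,112),("knob",270,211,147),("ring",331.5,110,141),("tape",296,31,16),("boardcornerL",268,123,128),("boardcornerR",350,167,128)]: print(n,onz(c,u,v,z,True).round(1))
E
```

```text
skirt [431.6 233.8 112. ]
knob [430.7 236.4 147. ]
ring [466.7 314.2 141. ]
tape [441.4 399.1  16. ]
boardcornerL [422.7 298.9 128. ]
boardcornerR [489.6 272.5 128. ]
```

```bash
python3 -m handwheel '[[[-0.2,-0.02,0,-0.6,0],[-0.2,0,0,-0.6,0],[-0.2,0,0,-0.5,0],[-0.2,0,0,-0.4,0],[-0.2,0,0,-0.15,0],[-0.2,0,0,0,0],[1,0,0,0,0],[1,0,0,0,0],[1,0,0,0,0],[1,0,0,0,0]]]' 40
```

```text
time_s: 2.2
eef_pos: [431.2, 233.5, 119.8]
ee_rot: [0.0, 0.669, 0.743, 0.001]
force: [-2.3, 0.1, 6.5]
grip_width: 0.185
grip_force: 39.1
```

```bash
python3 -m handwheel '[[[1,0,0,0.1,0],[1,0,0,0.2,0],[1,0,0,0.2,0]]]' 40; python3 -m handwheel '[[[1,0,0,0.3,0],[1,0,0,0.4,0],[1,0,0,0.4,0],[1,0,0,0,0]]]'; python3 -c "
from rig import optics;import cv2
c=optics.capture('scene');cv2.imwrite('pics/s2.png',cv2.resize(c['img'][100:300,170:340],None,fx=3,fy=3))"
```

```text
time_s: 2.5
eef_pos: [431.0, 233.2, 144.7]
ee_rot: [0.0, 0.669, 0.743, 0.0]
force: [0.3, 1.1, -2.1]
grip_width: 0.186
grip_force: 39.0
time_s: 2.9
eef_pos: [432.0, 233.5, 201.8]
ee_rot: [0.001, 0.669, 0.743, 0.002]
force: [-0.0, 0.7, -1.2]
grip_width: 0.184
grip_force: 39.2
```

View pics/s2.png

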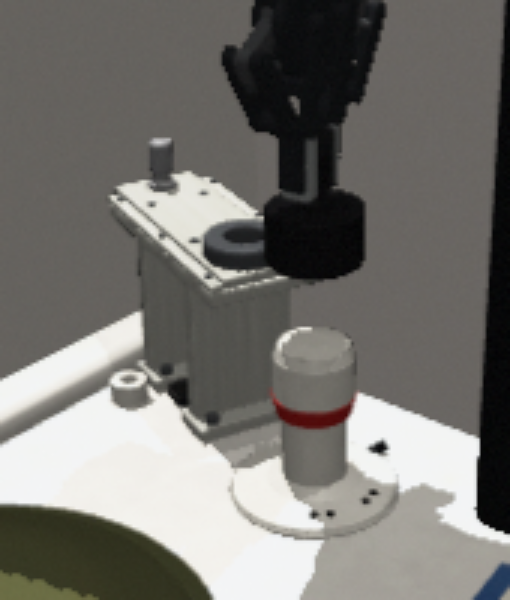

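The cap is off and hangs level in the gripper. The bare sensor is still standing, with its top near (314,348) in the crop. Now carrying the cap to the free desk area.

```bash
python3 -m handwheel '[[[1,-0.6,0.3,0,0],[1,-0.5,0.6,0,0],[1,-0.3,0.7,0,0],[1,-0.16,0.6,-0.2,0],[1,0,0,-0.6,0],[1,0,0,-0.7,0],[1,0,0,-0.7,0],[1,0,0,-0.5,0],[1,0,0,-0.2,0],[1,0,0,0,0]]]'
```

```text
time_s: 3.95
eef_pos: [352.3, 342.8, 52.7]
ee_rot: [-0.0, 0.669, 0.743, -0.001]
force: [0.1, -0.0, 0.1]
grip_width: 0.182
grip_force: 39.3
```

```bash
python3 -m handwheel '[[[1,0,0,-0.1,0],[1,0,0,-0.06,0],[1,0,0,0,0]]]'; python3 -m handwheel '[[[1,0,0,-0.03,0],[1,0,0,0,0]]]';python3 -m handwheel '[[[1,0,0,-0.03,0],[1,0,0,0,0]]]'
```

```text
time_s: 4.25
eef_pos: [353.1, 343.3, 46.1]
ee_rot: [0.0, 0.669, 0.743, 0.0]
force: [-1.2, -0.9, -1.0]
grip_width: 0.184
grip_force: 39.3
time_s: 4.45
eef_pos: [353.0, 343.3, 44.5]
ee_rot: [0.0, 0.669, 0.743, 0.0]
force: [0.3, 0.3, -0.9]
grip_width: 0.182
grip_force: 39.3
time_s: 4.65
eef_pos: [352.9, 343.2, 42.7]
ee_rot: [-0.0, 0.669, 0.743, -0.0]
force: [0.0, 0.2, -0.5]
grip_width: 0.181
grip_force: 39.3
```

```bash
python3 -m handwheel '[[[1,0,0,-0.03,0],[1,0,0,0,0]]]';python3 -m handwheel '[[[1,0,0,-0.03,0],[1,0,0,0,0]]]'
```

```text
time_s: 4.85
eef_pos: [353.0, 343.4, 41.9]
ee_rot: [-0.0, 0.669, 0.743, 0.0]
force: [-2.7, 0.3, 6.9]
grip_width: 0.178
grip_force: 40.0
time_s: 5.05
eef_pos: [353.1, 343.5, 41.7]
ee_rot: [0.0, 0.669, 0.743, 0.0]
force: [-8.8, -3.5, 23.9]
grip_width: 0.182
grip_force: 41.8
```

```bash
python3 -m handwheel '[[[1,0,0,0.03,0],[0.3,0,0,0,0],[0,0,0,0,0],[-0.2,0,0,0,0],[-0.2,0,0,0.2,0],[-0.2,0,0,0.6,0],[-0.2,0,0,0.8,0],[-0.2,0,0,0.9,0],[-0.2,0,0,0.9,0],[-0.2,0,0,0.4,0]]]'; python3 - <<'E'
from rig import optics;import cv2,pickle,numpy as np
d={n:optics.capture(n) for n in("scene","top","wrist")};pickle.dump(d,open("c3.pkl","wb"))
cv2.imwrite("pics/m3.png",np.hstack([cv2.resize(d["top"]["img"][140:310,120:300],None,fx=2,fy=2,interpolation=2),cv2.resize(d["wrist"]["img"],None,fx=.78,fy=.78)[:328].copy() if 0 else cv2.copyMakeBorder(cv2.resize(d["wrist"]["img"],(436,327)),0,13,0,0,0)]))
E
```

```text
time_s: 6.05
eef_pos: [353.6, 343.7, 236.0]
ee_rot: [0.001, 0.669, 0.743, 0.003]
force: [0.7, 0.0, -0.2]
grip_width: 0.597
grip_force: 0.0
```

View pics/m3.png

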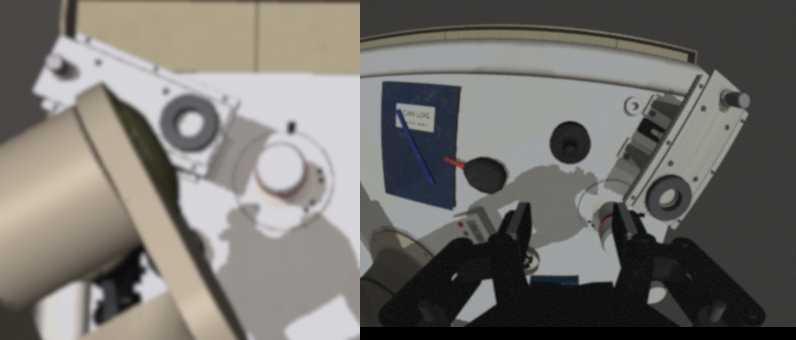

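The top crop shows the cap is off, with the bare sensor top near (281,167). The wrist view shows the cap standing upright, knob up, at (570,142). Next: the post.

```bash
python3 -m handwheel '[[[-0.3,0.41,0.23,0,0.95],[-0.3,0.41,0.23,0,0.95],[-0.3,0.41,0.23,0,0.95],[-0.3,0.41,0.23,0,0.95],[-0.3,0.41,0.23,0,0.95],[-0.3,0.41,0.23,0,0.95],[-0.3,0.41,0.23,0,0.95],[-0.3,0.41,0.23,0,0.95],[-0.3,0,0,0,0],[-0.3,0,0,0,0]]]'
python3 - <<'E'
from rig import optics;import cv2,pickle,numpy as np
from h import *
d=pickle.load(open("c3.pkl","rb"));T=d["top"]
print("sensor",onz(T,120+281/2-.25,140+167/2-.25,108))
t=d["wrist"];k=560/436
for n,u,v,z in [("ring",667-360,196.5,141),("post",742-360,99,163),("cap",569.5-360,142,34)]:print(n,onz(t,u*k,v*k,z,True).round(1))
c=optics.capture("wrist");pickle.dump(c,open("w4.pkl","wb"));cv2.imwrite("pics/w4.png",c["img"])
E
```

```text
time_s: 7.2
eef_pos: [516.5, 434.9, 229.4]
ee_rot: [-0.001, 0.202, 0.979, -0.001]
force: [0.2, 0.5, -0.4]
grip_width: 0.648
grip_force: 0.0
sensor [430.77889704 230.07460019 108.        ]
ring [461.8 318.4 141. ]
post [514.7 436.4 163. ]
cap [352.6 342.1  34. ]
```

View pics/w4.png

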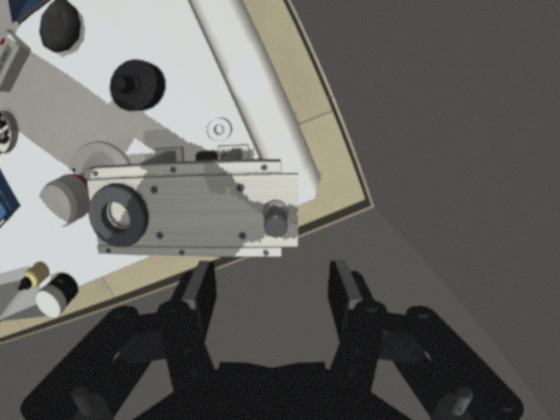

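The wrist view shows the board lined up with the image rows. The post head is near (276,215), its top about (277,223), and the ring is centred near (118,214).

```bash
python3 - <<'E'
import pickle;from h import *
c=pickle.load(open("w4.pkl","rb"))
for n,u,v,z in [("posttop",277,222,163),("postbase",275,205,129),("ring",118,215,141),("in-end",298,210,128)]: print(n,onz(c,u,v,z,True).round(1))
E
```

```text
posttop [515.7 438.1 163. ]
postbase [513.6 437.8 129. ]
ring [467.1 318.8 141. ]
in-end [524.9 452.7 128. ]
```

```bash
python3 -m handwheel '[[[-0.3,0.02,0.04,-0.6,0],[-0.3,0,0,-0.6,0],[-0.3,0,0,-0.4,0],[-0.3,0,0,-0.2,0],[-0.3,0,0,0,0],[-0.3,0,0,0,0]]]'
```

```text
time_s: 7.85
eef_pos: [518.1, 437.4, 142.7]
ee_rot: [0.001, 0.202, 0.979, 0.001]
force: [0.2, 0.4, 0.5]
grip_width: 0.652
grip_force: 0.0
```

```bash
python3 -m handwheel '[[[-0.3,0,0,-0.15,0],[-0.3,0,0,0,0],[0.4,0,0,0,0],[1,0,0,0,0],[1,0,0,0,0],[1,0,0,0,0],[1,0,0,0,0]]]' 50
```

```text
time_s: 8.55
eef_pos: [518.0, 437.2, 134.2]
ee_rot: [0.0, 0.201, 0.979, 0.0]
force: [-1.2, -2.2, 4.5]
grip_width: 0.178
grip_force: 48.9
```

```bash
python3 -m handwheel '[[[1,-0.04,-0.095,0,0],[1,-0.08,-0.19,0,0],[1,-0.08,-0.19,0,0]]]'; python3 -m handwheel '[[[1,-0.1,-0.24,0,0],[1,-0.1,-0.24,0,0],[1,-0.1,-0.24,0,0],[1,-0.04,-0.1,0,0],[1,0,0,0,0]]]'
```

```text
time_s: 8.85
eef_pos: [508.1, 413.9, 134.2]
ee_rot: [0.001, 0.201, 0.98, 0.001]
force: [2.7, 5.2, 1.6]
grip_width: 0.183
grip_force: 49.2
time_s: 9.35
eef_pos: [490.9, 372.0, 134.2]
ee_rot: [0.0, 0.202, 0.979, -0.0]
force: [-1.7, -3.3, 7.0]
grip_width: 0.178
grip_force: 49.8
```

```bash
python3 - <<'E'
from rig import optics;import cv2,pickle,numpy as np
d={n:optics.capture(n) for n in("scene","top")};pickle.dump(d,open("c5.pkl","wb"))
a=cv2.resize(d["top"]["img"][180:260,215:295],None,fx=5,fy=5,interpolation=2)
b=cv2.resize(d["scene"]["img"][150:250,220:320],None,fx=4,fy=4,interpolation=2)
cv2.imwrite("pics/m5.png",np.hstack([a,b]))
E
```

```text
(no output)
```

View pics/m5.png

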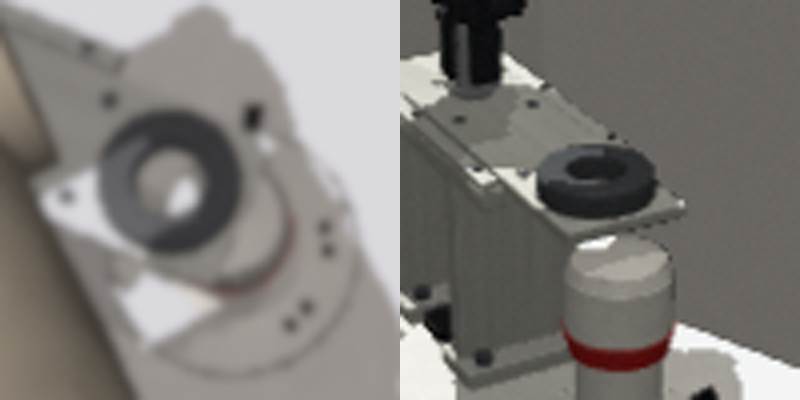

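Left crop: the ring is centred near (170,181), with the sensor top showing lower right. Right crop: the board lies level, the ring is at (596,172) and the sensor top is near (620,258).

```bash
python3 - <<'E'
import pickle;from h import *
d3=pickle.load(open("c3.pkl","rb"));d5=pickle.load(open("c5.pkl","rb"))
def radial(c,ctr,z,R,it=4):
    g=cv2.GaussianBlur(c["img"].mean(2).astype(np.float32),(0,0),.8);P=np.array([*ctr,z],float)
    for k in range(it):
        pts=[]
        for a in np.linspace(0,2*np.pi,72,endpoint=False):
            rr=np.arange(R-5,R+5.1,.5);u=np.array([proj(c,P+[r*np.cos(a),r*np.sin(a),0]) for r in rr]).astype(np.float32)
            v=cv2.remap(g,u[:,0],u[:,1],1).ravel();gr=np.abs(np.gradient(v));i=gr[1:-1].argmax()+1
            if gr[i]>1.2: pts.append([rr[i]*np.cos(a),rr[i]*np.sin(a)])
        p=np.array(pts)
        # circle of known R: robust centre
        s=np.zeros(2)
        for _ in range(30):
            q=p-s;n=np.linalg.norm(q,axis=1);e=n-R;w=1/(1+(e/1.0)**2)
            J=q/n[:,None];s=s+np.linalg.lstsq(J*w[:,None],e*w,rcond=None)[0]
        P[:2]+=s
    q=p-s;e=np.linalg.norm(q,axis=1)-R
    return P.round(1),len(p),np.median(np.abs(e)).round(2)
for n in("top","scene"):
    print(n,"sensor",radial(d3[n],(430.8,231),108,24.5),"ring5",radial(d5[n],(439.5,250.5),141,27.5),"hole5",radial(d5[n],(439.5,250.5),141,13),"ring3",radial(d3[n],(466.4,315.7),141,27.5))
r=d3["scene"]["img"].astype(int)
for k,d in(("3",d3),("5",d5)):
    for n in("scene","top"):
        i=d[n]["img"].astype(int);m=(i[:,:,2]-i[:,:,1]>40)&(i[:,:,2]-i[:,:,0]>40);b=np.zeros_like(m);b[190:260,240:300]=1;ys,xs=np.nonzero(m&b)
        print(k,n,len(xs),xs.min() if len(xs) else 0,xs.max() if len(xs) else 0)
for z,y in((108,230.5),(85,230.5)):
  for X in((430.8,230.5),(431.3,233)):print(z,X,proj(d3["scene"],(*X,z)))
E
```

```text
top sensor (array([432.5, 228.1, 108. ]), 72, np.float64(1.4)) ring5 (array([439.8, 251. , 141. ]), 72, np.float64(0.48)) hole5 (array([438.8, 249.2, 141. ]), 72, np.float64(1.49)) ring3 (array([467. , 315.1, 141. ]), 72, np.float64(0.53))
scene sensor (array([429.5, 229.5, 108. ]), 72, np.float64(2.99)) ring5 (array([438.1, 249.4, 141. ]), 58, np.float64(1.13)) hole5 (array([438.7, 249.5, 141. ]), 57, np.float64(0.56)) ring3 (array([466.2, 313.6, 141. ]), 71, np.float64(1.13))
3 scene 128 260 287
3 top 0 0 0
5 scene 122 261 287
5 top 0 0 0
108 (430.8, 230.5) [274.40357955 212.6868057 ]
108 (431.3, 233) [273.48427417 212.18361337]
85 (430.8, 230.5) [274.45618871 223.8706209 ]
85 (431.3, 233) [273.54832721 223.35135736]
```

```bash
python3 - <<'E'
import pickle;from h import *
d=pickle.load(open("c3.pkl","rb"))
f=lambda i:cv2.normalize(cv2.resize(i,None,fx=10,fy=10,interpolation=cv2.INTER_CUBIC),None,0,255,cv2.NORM_MINMAX)
a=f(d["top"]["img"][200:250,238:278]);b=f(d["scene"]["img"][200:250,254:294])
cv2.imwrite("pics/m6.png",np.hstack([a,b]))
E
```

```text
(no output)
```

View pics/m6.png

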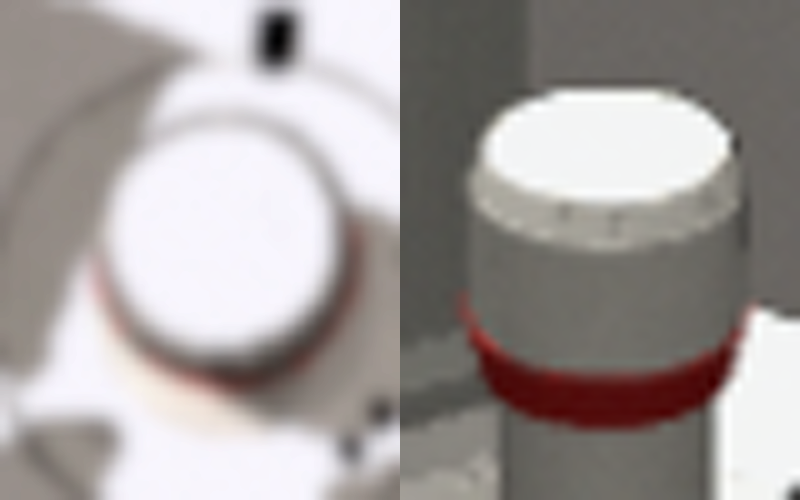

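Left: the sensor's flat top disc spans x 105–338, y 118–352, centre (221,235). Right: the disc's ellipse is centred near (607,145).

```bash
python3 - <<'E'
import pickle;from h import *
d=pickle.load(open("c3.pkl","rb"));t=(259.65,223.05);s=(274.25,214.1)
print(onz(d["top"],*t,108),onz(d["scene"],*s,108),meet(ray(d["top"],*t),ray(d["scene"],*s)))
E
```

```text
[431.15576268 231.23209705 108.        ] [426.4136633  227.38515718 108.        ] (array([431.60866896, 231.4129252 , 104.49157529]), np.float64(0.15170458422923175))
```

```bash
python3 -m handwheel '[[[1,-0.04,-0.1,0,0],[1,-0.06,-0.13,0,0],[1,-0.05,-0.11,0,0],[1,-0.02,-0.05,0,0],[1,0,0,0,0],[1,0,0,0,0]]]'
python3 - <<'E'
from rig import optics;import pickle
pickle.dump({n:optics.capture(n) for n in("scene","top")},open("c7.pkl","wb"))
from h import *
d=pickle.load(open("c7.pkl","rb"))
T=d["top"];g=T["img"].mean(2)
# dark ring mask, with hull to close the hole
m=np.zeros(g.shape,np.uint8);m[200:250,225:290]=(g[200:250,225:290]<115)
m=cv2.morphologyEx(m,cv2.MORPH_OPEN,np.ones((3,3)))
c=max(cv2.findContours(m,0,1)[0],key=cv2.contourArea);e=cv2.fitEllipse(cv2.convexHull(c));print(e,onz(T,*e[0],139))
E
```

```text
time_s: 10.05
eef_pos: [483.0, 353.7, 134.3]
ee_rot: [0.001, 0.201, 0.98, 0.001]
force: [1.8, 4.7, 5.2]
grip_width: 0.18
grip_force: 49.7
((259.21929931640625, 218.33763122558594), (28.856952667236328, 35.66992950439453), 6.941353797912598) [435.54425407 231.07669573 139.        ]
```

```bash
python3 -m handwheel '[[[1,-0.012,-0.028,0,0],[1,0,0,0,0],[1,0,0,0,0]]]'
python3 - <<'E'
from rig import optics;from h import *
T=optics.capture("top");S=optics.capture("scene")
def rad(c,P,R):
    g=cv2.GaussianBlur(c["img"].mean(2).astype(np.float32),(0,0),.8);P=np.array(P,float)
    for k in range(4):
        p=[]
        for a in np.linspace(0,2*np.pi,72,endpoint=False):
            D=np.array([np.cos(a),np.sin(a),0]);rr=np.arange(R-4,R+4.1,.5)
            u=np.array([proj(c,P+r*D) for r in rr],np.float32);v=np.gradient(cv2.remap(g,u[:,0],u[:,1],1).ravel())
            p.append(rr[np.abs(v).argmax()]*D[:2])
        p=np.array(p);s=np.zeros(2)
        for _ in range(20):
            q=p-s;n=np.linalg.norm(q,axis=1);e=n-R;w=1/(1+e**2);s=s+np.linalg.lstsq(q/n[:,None]*w[:,None],e*w,rcond=None)[0]
        P[:2]+=s
    return P.round(1),np.median(abs(e)).round(2)
print(rad(T,(431.4,231.6,141),27.5),rad(S,(431,231,141),27.5),rad(S,(431,231,141),13))
# cap on desk
g=T["img"].max(2);m=np.zeros(g.shape,np.uint8);m[225:330,150:235]=g[225:330,150:235]<60
print("dark px in cap zone",m.sum())
E
```

```text
time_s: 10.45
eef_pos: [482.5, 352.5, 134.4]
ee_rot: [0.001, 0.201, 0.98, 0.001]
force: [3.0, 5.9, 4.7]
grip_width: 0.176
grip_force: 49.7
(array([432. , 231.4, 141. ]), np.float64(0.47)) (array([428.1, 228.8, 141. ]), np.float64(1.11)) (array([430.2, 230.5, 141. ]), np.float64(1.17))
dark px in cap zone 0
```

```bash
python3 -c "
from rig import ctrl
s=ctrl.sense();print(s['force'],s['grip_force'],s['eef_pos']);print(ctrl.finish_job())"
```

```text
[1.92697203 5.6041957  5.94666783] 49.68770742416382 [482.49985698 352.52677882 134.40588998]
the job is handed in; nothing more can be done
None
```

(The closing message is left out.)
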